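# Clear the spent cartridge from the bench reader

## Robot

A 7-joint arm with a two-finger parallel gripper is mounted at the origin on the work surface. World frame = base frame: x ahead of the robot, y to its left, z up, the work surface at z = 0. Lengths are in m, angles in degrees, forces in N, time in s.
With the tool pointing down it reaches from about 0.35 to 0.9 m from the base axis. Payload 8.1 kg.
Tool frame: the origin (TCP) lies between the finger pads; the fingertips stand 22 mm ahead of it and the grasp point (between the pads) lies 3 mm ahead of it; z points along the fingers, y is the direction in which the jaws open and shut (so a half turn about z gives the same grasp; the last joint's range is limited). The gripper opens to 92 mm and grips with 3 to 60 N. Pads are 19 mm wide; open, the fingers measure 130 mm over their backs; the gripper's body (75 mm by 190 mm) begins 47 mm behind the grasp point.
Start: joints at [-81.967, 24.895, 1.432, 90.138, -0.665, 64.973, -4.303], TCP at [0.15, 0.607, 0.249] pointing down, gripper open.
Joint ranges: [-149.89, 149.89], [-25.12, 119.58], [-72.63, 75.52], [4.76, 147.25], [-75.54, 255.54], [6.69, 114.76], [-157.13, 157.13]. Speed limits (degrees/s): [127.2, 127.2, 172.46, 172.46, 180, 180, 180].

## Interface

Orientations are given as [roll, pitch, yaw] about the fixed x, y, z axes, in that order (R = Rz(yaw) Ry(pitch) Rx(roll)).
In Python, from workcell import env gives the robot as it stands.
- The arm moves only by the shell command python3 -m creep 'ROWS' [FORCE]. ROWS is a JSON object of lists of equal length, an entry for each row: "delta_pos": the shift along the tool's x, y, z in mm, a list of three; "rot": the turn, a rotation vector about the tool's x, y, z in rad, a list of three; "hand": the gripper's target within -1 to 1 (shut at 1, half-way at 0, fully open at -1). In form: {"delta_pos": [[tx, ty, tz], ...], "rot": [[ax, ay, az], ...], "hand": [hand, ...]}. A call has 1 to 20 rows; each row is the pose to reach, as a shift and turn from the pose measured when the call began, along the tool's axes at that moment; what a row does not reach only later rows make up. A row lasts 1/12 s, in which the tool goes at most 41.7 mm and 7.16 degrees, less where a joint would pass 70% of its speed; a pose out of reach is approached as far as the arm can. A call with a gripper value outside its range is refused whole. The fingers move at their own pace and stop on an object; FORCE is the grip in N (left out, the last holds). Time passes only in rows, so rows that repeat a pose let the fingers close. It gives the time, the measured TCP pose, the force and the opening at its end, in the units of the state.
- env.get_state(): the state, without advancing time (a new reading comes with each control period).
- env.get_image(name): name is "scene" or "side" or "wrist"; returns the picture (400x640x3 uint8, red, green, blue); there is no depth.
- env.get_calibration(name): a dict with "K" (3x3 intrinsics, pixels), "dist_coeffs" ([k1, k2, p1, p2, k3] as OpenCV has them; the pictures are not rectified), "R" (3x3) and "t" (3): a world point X has camera coordinates R X + t; the wrist camera has in their place "hand_eye" (4x4, takes a point from camera to tool coordinates, whose origin is the TCP and whose axes are the flange's). Camera axes: x right, y down, z forward; pixel columns grow to the right and rows downward; lengths in m; the calibration is good to about 2 mm. A picture is of the moment at which its call begins: read the wrist's pose just before it. get_calibration takes no time and is no camera call.
- env.finish_job(): hands the job in, once; it reports no verdict.
The state is a dict: "clock": time; "joint_pos": joint angles; "joint_velocities": joint speeds; "tau": joint torques, N m; "ee_pos": TCP position; "tool_rot": TCP orientation; "contact_force": force on the tool from outside, world axes, zero at the start; "torque": the same for the moment, N m; "grip_width": finger opening in m.
Only numpy, scipy, OpenCV 4.12 (cv2) and the standard library are available. Lean on these libraries where they do the work, as an engineer would, in place of code of your own. Each camera call takes 0.05 s, during which the arm holds its last target.

## Task

Lift the bench reader's lid past its balance point so that its struts swing it up and hold it open, and let go of it. Push the blue ejector slide fully home so that the orange cartridge comes out from under the clear guard, then take the cartridge and set it down gently, flat, in the steel tray. Leave the lid standing open, and leave the bottle, the jar and the cup where they stand.

Things in the scene. Friction and masses are not known exactly. Their poses are not given: they have to be found in the camera images.
- reader: White bench-top cartridge reader, fixed, 220 deep (x) x 280 wide (y). Under its lid: a flat grey deck 70 above the bench, no rim. Origin: centre of the underside; -x points to the front (display, keys), z up. A channel for the cartridge runs along y on the deck at x = -30; from the guard to the deck's -y edge (y = -140) the deck is clear. The lid's struts run above the side edges, y = +-129.
- guard (a point): Middle of the top of the clear guard that bridges the channel, at x = -30, y = 0 of the reader, 22 above the deck. The guard is 32 wide (x) and 40 long (y from -20 to +20), fixed; its tunnel along y is 24 wide and 18 high.
- lid (a joint): Opening angle of the hollow white lid (220 x 280 x 46 high, about 0.6 kg): 0 shut, 1.5 rad (86 deg) fully open, its stop. Hinged along y at the back, with two damped gas struts. Let go below its balance angle, which lies between 0.55 and 0.85 rad, it sinks shut; let go above it, the struts slowly swing it fully open and hold it. Lifting takes under 8 N.
- lid_handle (a point): Centre of the blue bar handle on the lid's top near its front edge: a round bar 12 in diameter, 110 long along the reader's y, standing on two end posts; bar centre 38 above the lid's top face, 154 above the bench when shut. From the hinge line it lies 195 to the front and 84 up when the lid is shut, and turns with the lid.
- lid_hinge (a point): Point on the lid's hinge line, middle of the reader's back edge, 70 above the bench. The lid turns about the reader's y axis through here, its front rising and swinging to the back (+x).
- ejector (a joint): Travel of the blue ejector slide: 0 at rest, 0.045 m fully pressed (its stop). Moves along the reader's -y. A spring pushes it back (1.6 N at rest, about 5 N fully pressed).
- ejector_tab (a point): Centre of the face to push (looks to the reader's +y) of the ejector's blue upright tab, 36 wide (x), 10 thick (y), top 32 above the deck; this point is 17 above the deck. At rest at x = -30, y = +91 of the reader; the deck is free for 32 beyond it. Its low tongue pushes the cartridge's tail along -y.
- cartridge_mid (a point): Centre of the orange cartridge, a loose plastic block 20 (x) x 60 (y) x 14 high, 40 g, white label on top. Starts lying on the deck in the channel with its long side along the reader's y, about 5 of its -y end showing beyond the guard. The ejector leaves about 45 to 55 of it showing; the rest is still under the guard until it is drawn out along -y.
- tray: Loose steel tray, 150 (x) x 110 (y) x 25 high, walls and floor 4 thick, 0.6 kg, standing on the bench to the left or the right of the reader. Origin: centre of the underside, z up.
- reagent: White reagent bottle with blue cap, 58 diameter, 120 high; bystander. Origin at the centre of its underside.
- jar: Clear jar with white lid, 80 diameter, 60 high; bystander. Origin at the centre of its underside.
- cup: White open plastic cup, 66 diameter, 80 high; bystander. Origin at the centre of its underside.
Mind the look-alikes: they are no part of the job. There is more than one size of the tray; the job needs the largest.

How it is judged:
By the outcome, as a careful person would: the job done as asked, in the order asked, and still so for the second after the job is handed in, with the robot touching nothing.
It also fails if it takes over 72 s, if anything falls off the work surface, if the arm or the gripper's body presses on something with over 40 N, if the wrist force passes 120 N, or if a joint passes its speed limit or range.

## Working session

There is one attempt and no reset: what is moved stays moved. The work goes in short steps, Python scripts to look and compute and a shell command to move; the robot and the scene stay as the last step left them, time stands still between calls to the robot, and variables do not carry over. Pictures are saved under pics/ and viewed, and the job is handed in when it is done.

```bash
ls; mkdir -p pics; python3 - <<'E'
from workcell import env
import cv2, numpy as np
print(env.get_state())
for n in ["scene","side","wrist"]:
    im=env.get_image(n); cv2.imwrite(f"pics/{n}0.png",im[:,:,::-1])
    print(n,env.get_calibration(n))
E
```

```text
pics
{'clock': 0.0, 'joint_pos': array([-81.96596983,  24.93699247,   1.43194205,  90.18733847,
        -0.66423731,  64.97378868,  -4.30396852]), 'joint_velocities': array([-0.1373537 , -0.07109925, -0.11035401, -0.01028528, -0.03063146,
       -0.07990108,  0.02681382]), 'tau': array([-2.41481484e-04, -6.67861032e+01,  9.84680839e-01, -3.14451098e+01,
       -6.05829782e-02,  4.31633054e-02,  1.69695641e-04]), 'ee_pos': array([0.15022844, 0.60619831, 0.24795121]), 'tool_rot': array([-1.79910635e+02,  8.98624998e-03,  1.66081566e+02]), 'contact_force': array([ 0.56841589, -0.0336362 , -0.51136376]), 'torque': array([0.01398556, 0.01294666, 0.02015286]), 'grip_width': 0.09183928025684088}
scene {'K': array([[371.93329906,   0.        , 317.75672491],
       [  0.        , 371.93329906, 204.20238835],
       [  0.        ,   0.        ,   1.        ]]), 'dist_coeffs': array([-0.03507265,  0.        ,  0.        ,  0.        ,  0.        ]), 'R': array([[-0.26994305,  0.96281822,  0.01057455],
       [ 0.70660174,  0.20554479, -0.67710067],
       [-0.65409841, -0.17530663, -0.73581442
[... 421 characters left out ...]
9138544,  0.63076883, -0.60055894]]), 't': array([-0.45286773,  0.27094995,  0.8480913 ])}
wrist {'K': array([[345.05610813,   0.        , 320.43686782],
       [  0.        , 345.05610813, 198.66628911],
       [  0.        ,   0.        ,   1.        ]]), 'dist_coeffs': array([-0.01536974,  0.        ,  0.        ,  0.        ,  0.        ]), 'hand_eye': array([[-1.69612946e-04, -9.54863219e-01, -2.97045793e-01,
         7.97994599e-02],
       [ 9.99999869e-01, -1.82479676e-05, -5.12340568e-04,
        -1.62413021e-04],
       [ 4.83794682e-04, -2.97045841e-01,  9.54863097e-01,
        -1.36576329e-01],
       [ 0.00000000e+00,  0.00000000e+00,  0.00000000e+00,
         1.00000000e+00]])}
```

View pics/scene0.png

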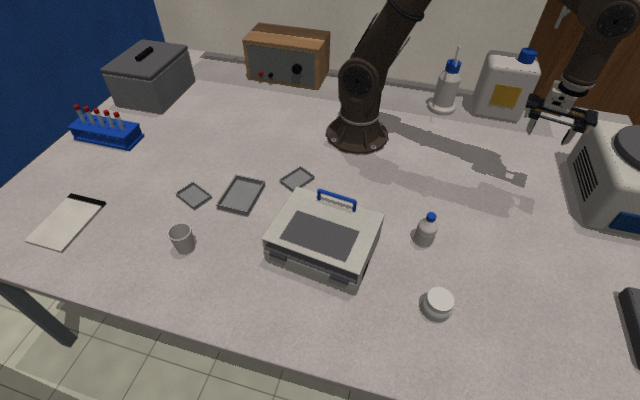

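View pics/side0.png

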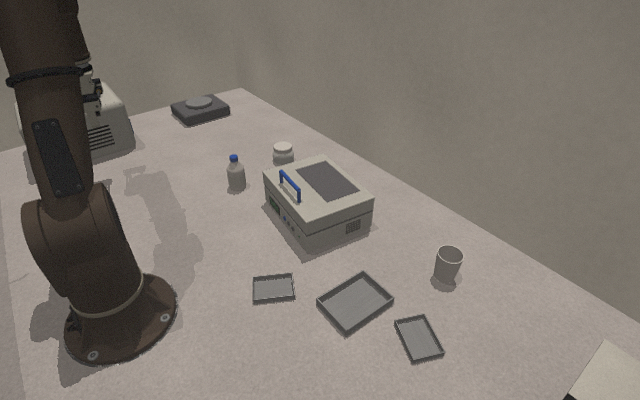

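View pics/wrist0.png

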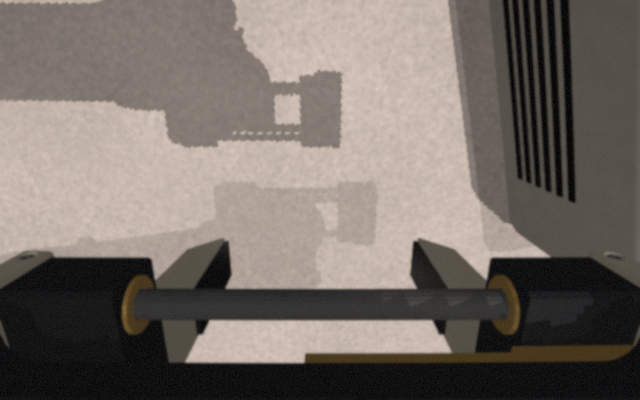

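The scene view shows the reader with its blue handle at (336,200), bottle (427,230), jar (438,303) and cup (181,238). There are three trays: A (193,195), B (241,195) and C (297,179). B looks largest, so I'll measure all three and check in an enlarged crop.

```bash
cat > h.py <<'E'
import numpy as np, cv2, json
from workcell import env
from scipy.spatial.transform import Rotation as Rn
def cam(n,st=None):
    c=env.get_calibration(n)
    if n!="wrist": return c["K"],c["dist_coeffs"],np.array(c["R"]),np.array(c["t"])
    st=st or env.get_state()
    T=np.eye(4);T[:3,:3]=Rn.from_euler('xyz',st["tool_rot"],degrees=True).as_matrix();T[:3,3]=st["ee_pos"]
    M=np.linalg.inv(T@c["hand_eye"]); return c["K"],c["dist_coeffs"],M[:3,:3],M[:3,3]
def ray(c,uv):
    K,d,R,t=c
    p=cv2.undistortPoints(np.array([[uv]],float),K,d)[0,0]
    v=R.T@np.array([p[0],p[1],1]); return -R.T@t, v/np.linalg.norm(v)
def onz(c,uv,z):
    o,v=ray(c,uv); return o+v*(z-o[2])/v[2]
def tri(rs):
    A=sum(np.eye(3)-np.outer(v,v) for o,v in rs); b=sum((np.eye(3)-np.outer(v,v))@o for o,v in rs)
    X=np.linalg.solve(A,b); return X,[np.linalg.norm(np.cross(X-o,v)) for o,v in rs]
def proj(c,X):
    K,d,R,t=c
    return cv2.projectPoints(np.array([X],float),cv2.Rodrigues(R)[0],t,K,d)[0][0,0]
E
python3 - <<'E'
import cv2
a=cv2.imread("pics/scene0.png")[155:325,160:460]; cv2.imwrite("pics/s_crop.png",cv2.resize(a,None,fx=2.66,fy=2.66,interpolation=cv2.INTER_CUBIC))
b=cv2.imread("pics/side0.png")[135:370,220:480]; cv2.imwrite("pics/d_crop.png",cv2.resize(b,None,fx=2.5,fy=2.5,interpolation=cv2.INTER_CUBIC))
import numpy as np
from h import *
for n in("scene","side"):
    im=cv2.imread(f"pics/{n}0.png");h=cv2.cvtColor(im,cv2.COLOR_BGR2HSV)
    m=cv2.inRange(h,(105,120,60),(125,255,255))
    k,l,s,ce=cv2.connectedComponentsWithStats(m)
    for i in range(1,k):
        if s[i,4]>25: print(n,s[i],ce[i])
E
```

```text
scene [    0     0   165   186 19035] [62.59800368 71.28605201]
scene [518  48  19  16 224] [527.16964286  55.52678571]
scene [446  59  15  14 146] [452.29452055  66.13013699]
scene [318 189  39  22 163] [336.92638037 196.87730061]
scene [426 212  10  10  72] [430.77777778 216.41666667]
scene [621 212  19   6  49] [630.06122449 214.59183673]
side [279 170  21  22  86] [289.26744186 180.29069767]
```

View pics/s_crop.png

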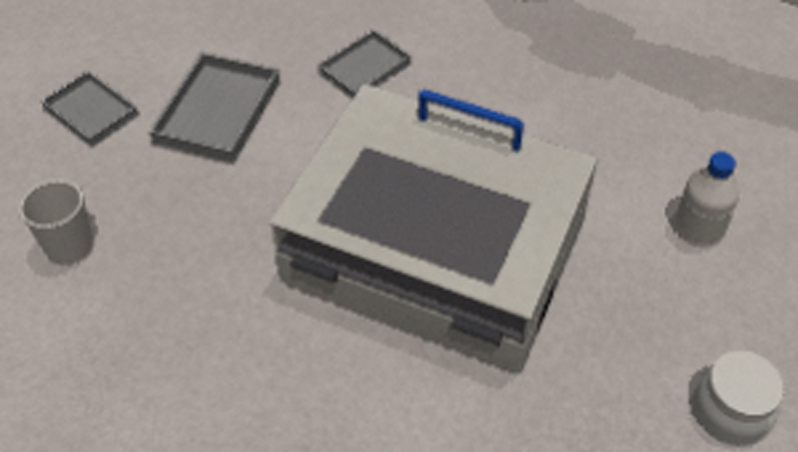

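View pics/d_crop.png

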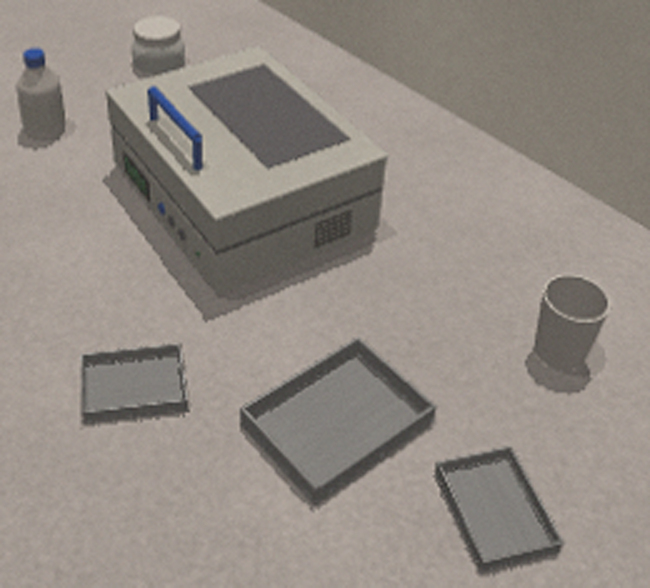

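```bash
python3 - <<'E'
from h import *
S=cam("scene");D=cam("side")
s=lambda p:(p[0]/2.66+160-.3,p[1]/2.66+155-.3)
d=lambda p:(p[0]/2.5+220-.3,p[1]/2.5+135-.3)
np.set_printoptions(precision=4,suppress=True)
L=[onz(S,s(p),.116) for p in [(366,88),(596,158),(529,318),(274,230)]]
print("lid scene",np.array(L),np.mean(L,0))
M=[onz(D,d(p),.116) for p in [(216,218),(108,92),(262,51),(385,158)]]
print("lid side",np.array(M),np.mean(M,0))
for P in(L,M):
  P=np.array(P); print([np.linalg.norm(P[i]-P[(i+1)%4]) for i in range(4)],[np.degrees(np.arctan2(*(P[b]-P[a])[[1,0]])) for a,b in((1,0),(2,3),(0,3),(1,2))])
print("h",[tri([ray(S,s(a)),ray(D,d(b))]) for a,b in(((424,95),(200,136)),((519,127),(154,92)))])
for n,c,f,q in(("B",S,s,[(202,55),(280,71),(235,159),(152,138)]),("B",D,d,[(242,411),(358,341),(434,408),(318,490)]),("A",D,d,[(435,464),(512,449),(562,544),(480,565)]),("C",D,d,[(82,354),(180,347),(187,406),(82,417)])):
  P=np.array([onz(c,f(p),.025 if n=="B" else .015) for p in q]);print(n,P.mean(0),[np.linalg.norm(P[i]-P[(i+1)%4]) for i in range(4)],[np.degrees(np.arctan2(*(P[b]-P[a])[[1,0]])) for a,b in((0,1),(1,2),(3,2),(0,3))])
for nm,a,b,z in(("bottlecap",(722,160),(35,53),.12),("jar",(741,380),(158,28),.06),("cup",(56,203),(576,298),.08)):
  print(nm,onz(S,s(a),z),onz(D,d(b),z))
E
```

```text
lid scene [[ 0.4719 -0.0974  0.116 ]
 [ 0.5041  0.1717  0.116 ]
 [ 0.7194  0.142   0.116 ]
 [ 0.6896 -0.1243  0.116 ]] [0.5963 0.023  0.116 ]
lid side [[ 0.4621 -0.1046  0.116 ]
 [ 0.4989  0.1653  0.116 ]
 [ 0.7096  0.1274  0.116 ]
 [ 0.6705 -0.137   0.116 ]] [0.5853 0.0128 0.116 ]
[np.float64(0.2709401233039097), np.float64(0.21740763427714357), np.float64(0.2679088046023967), np.float64(0.21938314655332478)] [np.float64(-96.81993211979585), np.float64(-96.39039080831695), np.float64(-7.038579151876998), np.float64(-7.841479752969946)]
[np.float64(0.27237944210572523), np.float64(0.2140926925934219), np.float64(0.2672708480445651), np.float64(0.21091858498075008)] [np.float64(-97.77509365272027), np.float64(-98.42234539732432), np.float64(-8.8417503804215), np.float64(-10.198330805958369)]
h [(array([ 0.502 , -0.0217,  0.1545]), [np.float64(0.0009551482423952949), np.float64(0.0009551482423954329)]), (array([0.5151, 0.0862, 0.1501]), [np.float64(0.0005867876644208052), np.float64(0.0005867876644207378)])]
B [ 0.4642 -0.2971  0.025 ] [np.float64(0.10917476680824384), np.float64(0.155
[... 543 characters left out ...]
07481008928499654), np.float64(0.09727131062317343), np.float64(0.0748048061110237), np.float64(0.09969171072957424)] [np.float64(-26.03363488247018), np.float64(-115.52023629120794), np.float64(-24.17966960798871), np.float64(-115.50715870407984)]
C [ 0.3221 -0.1544  0.015 ] [np.float64(0.09846868936504369), np.float64(0.07456388835993824), np.float64(0.09896539093466074), np.float64(0.07811374648903552)] [np.float64(-32.10445071518192), np.float64(-119.869765668677), np.float64(-30.03869846172336), np.float64(-120.28870856058266)]
bottlecap [0.4728 0.3022 0.12  ] [0.4698 0.2981 0.12  ]
jar [0.6959 0.3502 0.06  ] [0.6914 0.3485 0.06  ]
cup [ 0.697  -0.3754  0.08  ] [ 0.6933 -0.3831  0.08  ]
```

```bash
cat >> h.py <<'E'
def rel(pos,rpy,st=None):
    st=st or env.get_state()
    R=Rn.from_euler('xyz',st["tool_rot"],degrees=True); G=Rn.from_euler('xyz',rpy,degrees=True)
    print("delta mm",np.round(R.inv().apply(np.array(pos)-st["ee_pos"])*1000,1),"rot",np.round((R.inv()*G).as_rotvec(),4))
def show(tag):
    st=env.get_state();print({k:np.round(st[k],4).tolist() for k in("clock","ee_pos","tool_rot","contact_force","grip_width")});return st
# reader frame
def rd(x,y,z,c=(0.592,0.019),yaw=-7.5):
    a=np.radians(yaw); return np.array([c[0]+x*np.cos(a)-y*np.sin(a),c[1]+x*np.sin(a)+y*np.cos(a),z])
E
python3 - <<'E'
from h import *
rel([0.508,0.032,0.27],[180,0,82.5])
E
```

```text
delta mm [-485.4 -471.4  -21.2] rot [-9.0000e-04  1.0000e-03  1.4589e+00]
```

```bash
python3 -m creep '{"delta_pos":[[-29,-28,-3],[-58,-56,-5],[-87,-84,-8],[-116,-112,-10],[-145,-140,-12],[-174,-168,-14],[-203,-196,-16],[-232,-224,-18],[-261,-252,-20],[-290,-280,-21],[-319,-308,-21],[-348,-336,-21],[-377,-364,-21],[-406,-392,-21],[-435,-420,-21],[-464,-448,-21],[-485,-471,-21],[-485,-471,-21],[-485,-471,-21],[-485,-471,-21]],"rot":[[0,0,0.09],[0,0,0.18],[0,0,0.27],[0,0,0.36],[0,0,0.45],[0,0,0.54],[0,0,0.63],[0,0,0.72],[0,0,0.81],[0,0,0.9],[0,0,0.99],[0,0,1.08],[0,0,1.17],[0,0,1.26],[0,0,1.35],[0,0,1.44],[0,0,1.459],[0,0,1.459],[0,0,1.459],[0,0,1.459]],"hand":[-1,-1,-1,-1,-1,-1,-1,-1,-1,-1,-1,-1,-1,-1,-1,-1,-1,-1,-1,-1]}'
python3 - <<'E'
from h import *
st=show(0);im=env.get_image("wrist");cv2.imwrite("pics/w1.png",im[:,:,::-1])
E
```

```text
clock: 1.82
ee_pos: [0.5073, 0.033, 0.2694]
tool_rot: [-179.9, 0.1, 82.5]
contact_force: [-0.4, 0.2, -0.0]
grip_width: 0.0917
{'clock': 1.8167, 'ee_pos': [0.5073, 0.033, 0.2694], 'tool_rot': [-179.9459, 0.0622, 82.5044], 'contact_force': [-0.3551, 0.1765, -0.013], 'grip_width': 0.0917}
```

View pics/w1.png

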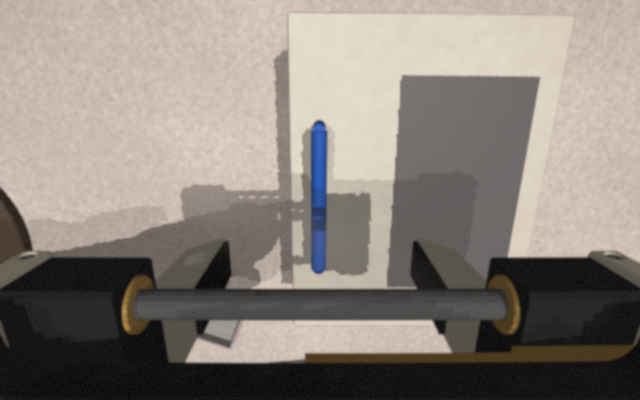

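The wrist view shows the handle bar running from (319,122) to (319,273). The lid's +y corners are at (288,14) and (573,17).

```bash
python3 - <<'E'
from h import *
np.set_printoptions(precision=4,suppress=True)
W=cam("wrist")
im=cv2.imread("pics/w1.png");h=cv2.cvtColor(im,cv2.COLOR_BGR2HSV);m=cv2.inRange(h,(105,120,40),(125,255,255))
k,l,s,ce=cv2.connectedComponentsWithStats(m)
i=1+np.argmax(s[1:,4]);print(s[i],ce[i])
ys,xs=np.where(l==i)
for v in(135,150,200,255): print(v,xs[ys==v].min(),xs[ys==v].max())
a=onz(W,(319,122),.156);b=onz(W,(318.7,273),.156);print(a,b,(a+b)/2,np.linalg.norm(a-b),np.degrees(np.arctan2(*(a-b)[[0,1]])))
for p in[(288,14),(573,17),(294,323)]: print(onz(W,p,.116))
E
```

```text
[ 312  122   14  103 1336] [318.5135 172.0561]
135 312 325
150 312 325
200 312 325Traceback (most recent call last):
  File "<stdin>", line 8, in <module>
    return umr_minimum(a, axis, None, out, keepdims, initial, where)
ValueError: zero-size array to reduction operation minimum which has no identity
```

```bash
python3 - <<'E'
from h import *
np.set_printoptions(precision=4,suppress=True)
W=cam("wrist")
a=onz(W,(318.6,122),.156);b=onz(W,(318.5,273),.156);print(a,b,(a+b)/2,np.linalg.norm(a-b),np.degrees(np.arctan2(*(a-b)[[0,1]])))
P=[onz(W,p,.116) for p in[(288,14),(573,17),(294,323)]]; print(*P)
print(np.degrees(np.arctan2(*(P[1]-P[0])[[1,0]])),np.degrees(np.arctan2(*(P[0]-P[2])[[0,1]])),(P[1]+P[2])/2, [np.linalg.norm(P[0]-P[i]) for i in(1,2)])
E
```

```text
[0.5142 0.0926 0.156 ] [ 0.4984 -0.0268  0.156 ] [0.5063 0.0329 0.156 ] 0.12042734965195255 7.5541639028338174
[0.5011 0.1719 0.116 ] [0.7168 0.1428 0.116 ] [ 0.4637 -0.1015  0.116 ]
-7.692900606266985 7.780355127306099 [0.5903 0.0206 0.116 ] [np.float64(0.21764161282528585), np.float64(0.2759817958589895)]
```

Reader centre ≈ (0.5905, 0.021), yaw −7.7°. Next I descend onto the bar and grip it.

```bash
python3 -m creep '{"delta_pos":[[0,-1,35],[0,-1,70],[0,-1,100],[0,-1,112],[0,-1,112],[0,-1,112],[0,-1,112],[0,-1,112],[0,-1,112],[0,-1,112],[0,-1,112],[0,-1,112],[0,-1,112]],"rot":[[0,0,0],[0,0,0],[0,0,0],[0,0,0],[0,0,0],[0,0,0],[0,0,0],[0,0,0],[0,0,0],[0,0,0],[0,0,0],[0,0,0],[0,0,0]],"hand":[-1,-1,-1,-1,-1,1,1,1,1,1,1,1,1]}' 25
python3 - <<'E'
from h import *
st=show(0)
hinge=rd(.110,0,.070,(0.5905,0.021),-7.7);print(hinge)
# arc relative to shut, in tool axes: along reader x -> tool y, z -> -tool z
for th in np.arange(0.0,1.31,.1):
    a=np.arctan2(84,-195)-th; r=np.hypot(195,84)
    print(round(th,2),"ty",round(r*np.cos(a)+195,0),"tz",-round(r*np.sin(a)-84,0))
E
```

```text
clock: 2.95
ee_pos: [0.5061, 0.0337, 0.1576]
tool_rot: [-180.0, 0.0, 82.6]
contact_force: [0.7, 0.2, -0.2]
grip_width: 0.0429
{'clock': 2.95, 'ee_pos': [0.5061, 0.0337, 0.1576], 'tool_rot': [-179.9545, 0.0426, 82.5838], 'contact_force': [0.74, 0.206, -0.1738], 'grip_width': 0.0429}
[0.69950815 0.00626152 0.07      ]
0.0 ty -0.0 tz 0.0
0.1 ty 9.0 tz -19.0
0.2 ty 21.0 tz -37.0
0.3 ty 34.0 tz -54.0
0.4 ty 48.0 tz -69.0
0.5 ty 64.0 tz -83.0
0.6 ty 81.0 tz -95.0
0.7 ty 100.0 tz -106.0
0.8 ty 119.0 tz -114.0
0.9 ty 140.0 tz -121.0
1.0 ty 160.0 tz -125.0
1.1 ty 181.0 tz -128.0
1.2 ty 203.0 tz -128.0
1.3 ty 224.0 tz -126.0
```

```bash
python3 -m creep '{"delta_pos":[[0,0,0],[0,0,0],[0,0,0],[0,0,0],[0,0,0],[0,0,0],[0,0,0],[0,0,0]],"rot":[[0,0,0],[0,0,0],[0,0,0],[0,0,0],[0,0,0],[0,0,0],[0,0,0],[0,0,0]],"hand":[1,1,1,1,1,1,1,1]}' 25
```

```text
clock: 3.62
ee_pos: [0.5059, 0.0337, 0.1575]
tool_rot: [-179.9, 0.0, 82.6]
contact_force: [-1.5, 0.4, -0.9]
grip_width: 0.0113
```

```bash
python3 -m creep '{"delta_pos":[[0,4,-10],[0,9,-19],[0,15,-28],[0,21,-37],[0,27,-46],[0,34,-54],[0,41,-62],[0,48,-69],[0,56,-76],[0,64,-83],[0,64,-83],[0,64,-83]],"rot":[[0,0,0],[0,0,0],[0,0,0],[0,0,0],[0,0,0],[0,0,0],[0,0,0],[0,0,0],[0,0,0],[0,0,0],[0,0,0],[0,0,0]],"hand":[1,1,1,1,1,1,1,1,1,1,1,1]}' 25
python3 - <<'E'
from h import *
im=env.get_image("side");cv2.imwrite("pics/d2.png",cv2.resize(im[100:300,180:440,::-1],None,fx=2.5,fy=2.5))
E
```

```text
clock: 4.62
ee_pos: [0.5682, 0.025, 0.2415]
tool_rot: [-179.8, 0.0, 82.6]
contact_force: [-11.5, -0.5, 12.8]
grip_width: 0.011
```

View pics/d2.png

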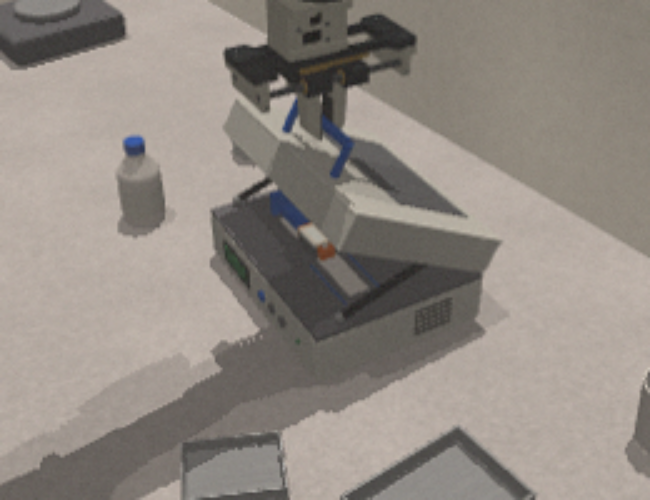

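The lid has followed the gripper to about 0.5 rad, with the bar in the fingers. I carry on past the balance point.

```bash
python3 -m creep '{"delta_pos":[[0,8,-5],[0,16,-11],[0,25,-16],[0,34,-21],[0,44,-26],[0,53,-30],[0,63,-34],[0,73,-36],[0,83,-38],[0,94,-40],[0,105,-42],[0,115,-43],[0,115,-43]],"rot":[[0,0,0],[0,0,0],[0,0,0],[0,0,0],[0,0,0],[0,0,0],[0,0,0],[0,0,0],[0,0,0],[0,0,0],[0,0,0],[0,0,0],[0,0,0]],"hand":[1,1,1,1,1,1,1,1,1,1,1,1,1]}' 25
python3 - <<'E'
from h import *
im=env.get_image("side");cv2.imwrite("pics/d3.png",cv2.resize(im[70:270,180:440,::-1],None,fx=2.5,fy=2.5))
E
```

```text
clock: 5.75
ee_pos: [0.6844, 0.0089, 0.2853]
tool_rot: [-179.9, 0.1, 82.5]
contact_force: [0.2, -2.0, 6.5]
grip_width: 0.0112
```

View pics/d3.png

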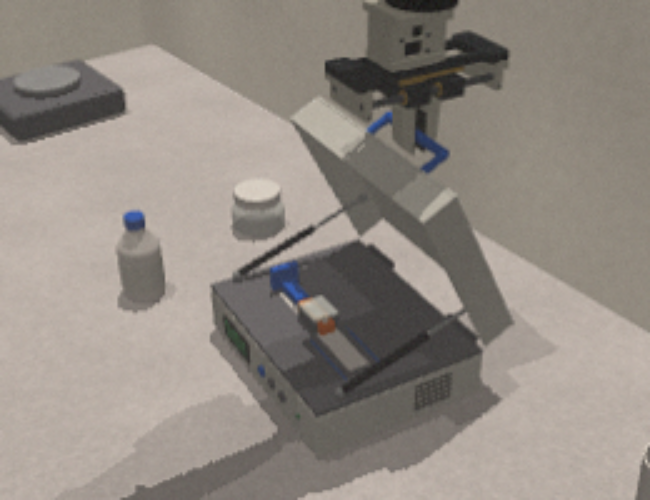

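```bash
python3 -m creep '{"delta_pos":[[0,2,0],[0,4,0],[0,8,0],[0,12,-8],[0,15,-40],[0,15,-75],[0,15,-90],[0,15,-90]],"rot":[[0,0,0],[0,0,0],[0,0,0],[0,0,0],[0,0,0],[0,0,0],[0,0,0],[0,0,0]],"hand":[-0.3,-0.3,-0.3,-0.3,-0.3,-0.3,-0.3,-0.3]}' 25
python3 - <<'E'
from h import *
im=env.get_image("side");cv2.imwrite("pics/d4.png",cv2.resize(im[70:270,180:440,::-1],None,fx=2.5,fy=2.5))
E
```

```text
clock: 6.47
ee_pos: [0.7003, 0.0065, 0.3803]
tool_rot: [179.7, 0.0, 82.5]
contact_force: [-1.2, -0.2, 0.7]
grip_width: 0.0578
```

View pics/d4.png

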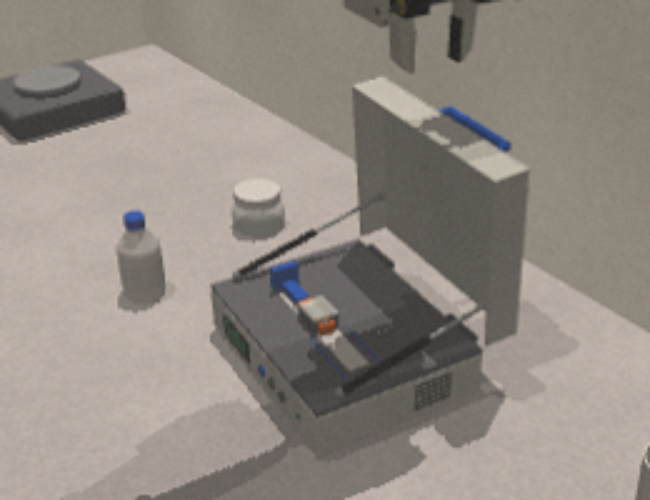

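```bash
python3 - <<'E'
from h import *
rel(rd(-.03,.09,.30,(0.5905,0.021),-7.7),[180,0,82.3])
E
```

```text
delta mm [  90.  -140.    77.4] rot [0.0023 0.0009 0.0038]
```

```bash
python3 -m creep '{"delta_pos":[[20,-35,0],[45,-70,10],[70,-105,30],[90,-140,60],[90,-140,77],[90,-140,77]],"rot":[[0,0,0],[0,0,0],[0,0,0],[0,0,0],[0,0,0],[0,0,0]],"hand":[1,1,1,1,1,1]}' 25
python3 - <<'E'
from h import *
show(0)
for n in("side","scene","wrist"):
    im=env.get_image(n);cv2.imwrite(f"pics/{n}5.png",im[:,:,::-1])
    c={"side":(100,260,200,440),"scene":(150,310,230,430)}.get(n)
    if c: cv2.imwrite(f"pics/{n}5c.png",cv2.resize(im[c[0]:c[1],c[2]:c[3],::-1],None,fx=3,fy=3,interpolation=cv2.INTER_CUBIC))
E
```

```text
clock: 7.02
ee_pos: [0.5671, 0.1178, 0.2949]
tool_rot: [-179.5, 0.1, 82.8]
contact_force: [-1.2, 0.1, -0.4]
grip_width: 0.0246
{'clock': 7.0167, 'ee_pos': [0.5671, 0.1178, 0.2949], 'tool_rot': [-179.5438, 0.1438, 82.8471], 'contact_force': [-1.1793, 0.0884, -0.3814], 'grip_width': 0.0246}
```

View pics/side5c.png

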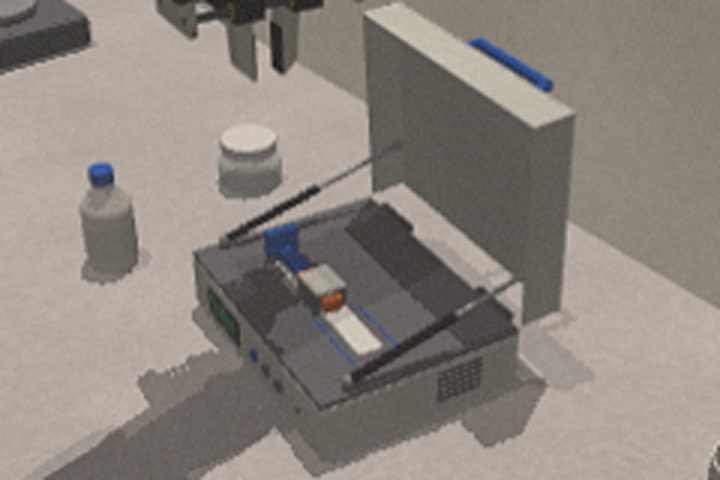

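View pics/scene5c.png

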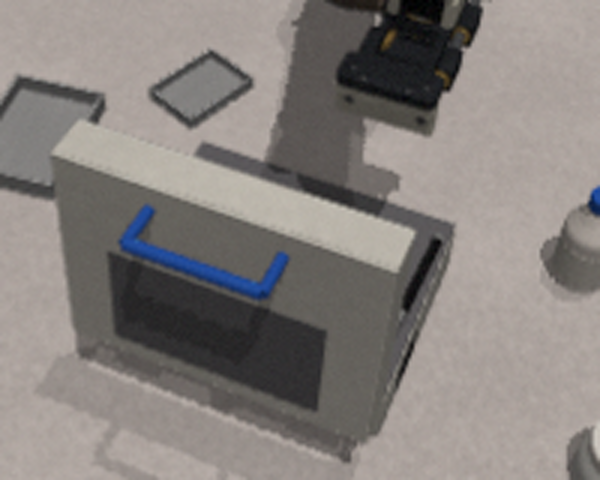

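View pics/wrist5.png

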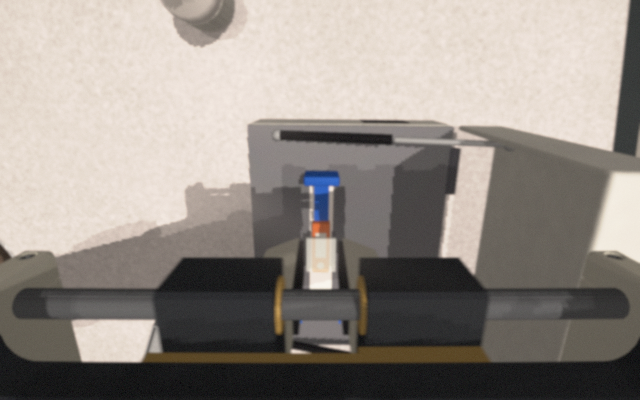

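The lid stands fully open and the gripper is clear of it. The struts run from the deck front at side crop (228,240) and (348,380) up to the lid at (400,147) and (520,282). The tab is at (283,243) and the white label at (322,281). I'll intersect the strut rays with the planes y=±129.

```bash
python3 - <<'E'
from h import *
np.set_printoptions(precision=4,suppress=True)
D=cam("side");C=np.array([0.5905,0.021,0]);R=Rn.from_euler('z',-7.7,degrees=True)
f=lambda p:(p[0]/3+200-.3,p[1]/3+100-.3)
for p,y in(((228,240),.129),((320,188),.129),((400,147),.129),((348,380),-.129),((520,282),-.129)):
    o,v=ray(D,f(p));o=R.inv().apply(o-C);v=R.inv().apply(v);print(p,o+v*(y-o[1])/v[1])
W=cam("wrist")
for nm,p,z in(("strut0",(277,135),.08),("tabtop L",(304,175),.102),("tabtop R",(339,175),.102),("tabtop+y edge",(321,171),.102),("label",(320,255),.084),("cart tail",(320,236),.084)):
    print(nm,R.inv().apply(onz(W,p,z)-C))
E
```

```text
(228, 240) [-0.0708  0.129   0.0737]
(320, 188) [0.0402 0.129  0.1036]
(400, 147) [0.1412 0.129  0.1257]
(348, 380) [-0.0748 -0.129   0.0759]
(520, 282) [ 0.1109 -0.129   0.1159]
strut0 [-0.0723  0.1264  0.08  ]
tabtop L [-0.0441  0.0895  0.102 ]
tabtop R [-0.0092  0.0896  0.102 ]
tabtop+y edge [-0.0272  0.0937  0.102 ]
label [-0.0279 -0.0076  0.084 ]
cart tail [-0.0279  0.0158  0.084 ]
```

```bash
python3 - <<'E'
import cv2
a=cv2.imread("pics/wrist5.png")[110:260,230:480];cv2.imwrite("pics/w5c.png",cv2.resize(a,None,fx=3,fy=3,interpolation=cv2.INTER_CUBIC))
E
```

```text
(no output)
```

View pics/w5c.png

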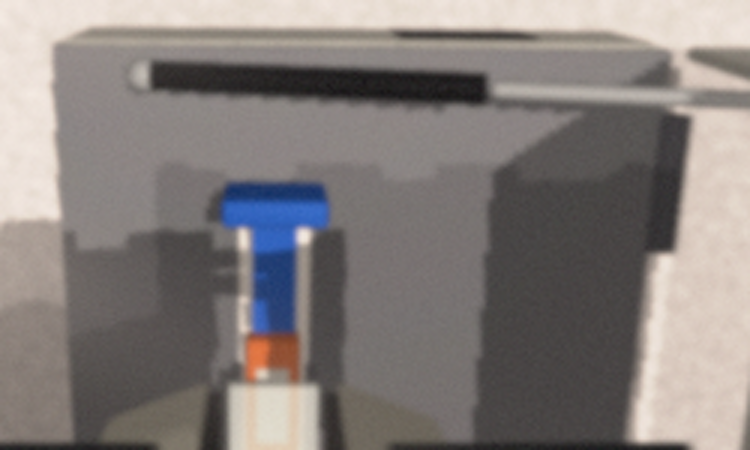

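Struts stay low, about z ≤ 0.117 in the gripper body's x range, and the body's underside will be at about 0.142, so a vertical approach clears them. Next I descend beyond the tab.

```bash
python3 - <<'E'
from h import *
rel(rd(-.0285,.1065,.098,(0.5905,0.021),-7.7),[180,0,82.3])
E
```

```text
delta mm [1.75e+01 1.00e-01 2.03e+02] rot [0.003  0.0016 0.0031]
```

```bash
python3 -m creep '{"delta_pos":[[17.5,0,30],[17.5,0,65],[17.5,0,100],[17.5,0,130],[17.5,0,140],[17.5,0,140],[17.5,0,140]],"rot":[[0.003,0.002,0.003],[0.003,0.002,0.003],[0.003,0.002,0.003],[0.003,0.002,0.003],[0.003,0.002,0.003],[0.003,0.002,0.003],[0.003,0.002,0.003]],"hand":[1,1,1,1,1,1,1]}' 25
python3 - <<'E'
from h import *
st=show(0);im=env.get_image("wrist");cv2.imwrite("pics/w6.png",im[:,:,::-1])
im=env.get_image("side");cv2.imwrite("pics/d6.png",cv2.resize(im[100:260,200:440,::-1],None,fx=3,fy=3))
rel(rd(-.0285,.1065,.098,(0.5905,0.021),-7.7),[180,0,82.3])
E
```

```text
clock: 7.75
ee_pos: [0.578, 0.1296, 0.1624]
tool_rot: [179.9, -0.0, 82.2]
contact_force: [0.4, -0.5, 0.6]
grip_width: 0.0005
{'clock': 7.75, 'ee_pos': [0.578, 0.1296, 0.1624], 'tool_rot': [179.9001, -0.0196, 82.2138], 'contact_force': [0.4375, -0.461, 0.6028], 'grip_width': 0.0005}
delta mm [-0.1 -2.  65.3] rot [ 0.0035 -0.0018 -0.0008]
```

View pics/w6.png

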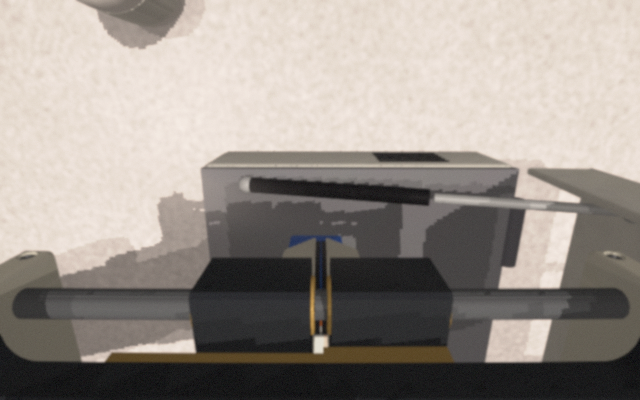

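View pics/d6.png

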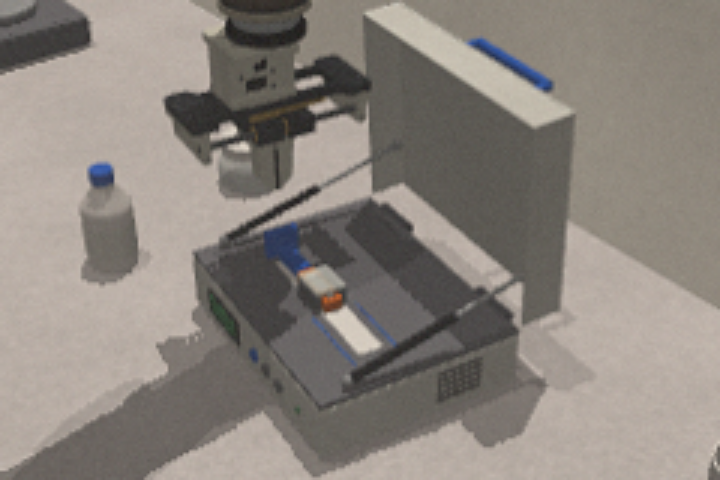

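```bash
python3 -m creep '{"delta_pos":[[0,-2,15],[0,-2,30],[0,-2,42],[0,-2,50],[0,-2,50]],"rot":[[0,0,0],[0,0,0],[0,0,0],[0,0,0],[0,0,0]],"hand":[1,1,1,1,1]}' 25
python3 - <<'E'
from h import *
st=show(0);im=env.get_image("wrist");cv2.imwrite("pics/w7.png",im[:,:,::-1])
im=env.get_image("side");cv2.imwrite("pics/d7.png",cv2.resize(im[120:240,200:360,::-1],None,fx=4,fy=4,interpolation=cv2.INTER_CUBIC))
E
```

```text
clock: 8.27
ee_pos: [0.5762, 0.1305, 0.1126]
tool_rot: [179.9, -0.1, 82.3]
contact_force: [-0.0, -0.2, 0.1]
grip_width: 0.0003
{'clock': 8.2667, 'ee_pos': [0.5762, 0.1305, 0.1126], 'tool_rot': [179.8592, -0.077, 82.2616], 'contact_force': [-0.0101, -0.2318, 0.0913], 'grip_width': 0.0003}
```

View pics/d7.png

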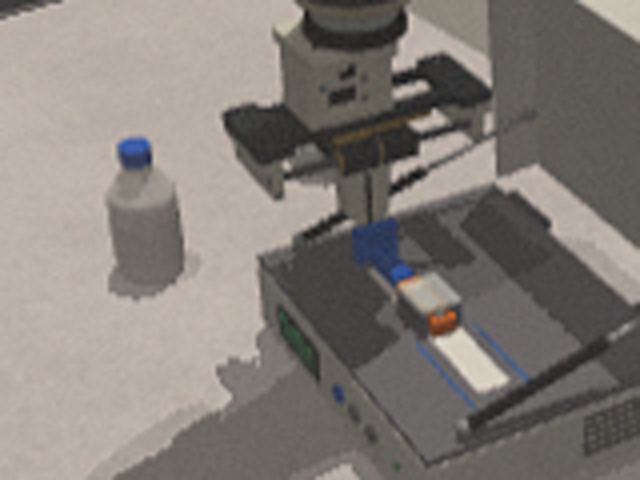

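View pics/w7.png

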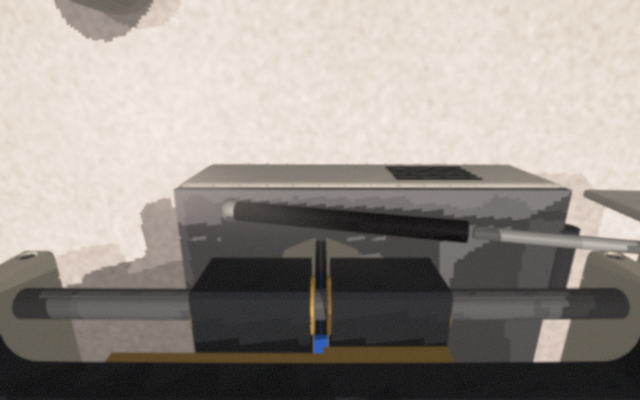

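Fingertips sit between tab and strut with no contact. I go a little lower and push.

```bash
python3 -m creep '{"delta_pos":[[0,0,6],[0,0,12],[-4,0,13],[-9,0,13],[-14,0,13],[-19,0,13],[-24,0,13],[-29,0,13],[-34,0,13],[-39,0,13],[-43,0,13],[-46,0,13],[-46,0,13]],"rot":[[0,0,0],[0,0,0],[0,0,0],[0,0,0],[0,0,0],[0,0,0],[0,0,0],[0,0,0],[0,0,0],[0,0,0],[0,0,0],[0,0,0],[0,0,0]],"hand":[1,1,1,1,1,1,1,1,1,1,1,1,1]}' 25
python3 - <<'E'
from h import *
C=np.array([0.5905,0.021,0]);R=Rn.from_euler('z',-7.7,degrees=True)
print(R.inv().apply(env.get_state()["ee_pos"]-C), R.inv().apply(env.get_state()["contact_force"]))
E
```

```text
clock: 9.45
ee_pos: [0.5704, 0.0842, 0.1008]
tool_rot: [179.8, -0.1, 82.2]
contact_force: [-1.8, 4.2, 0.3]
grip_width: 0.0009
[-0.02837001  0.05996962  0.10083927] [-2.36935205  3.92170215  0.28871872]
```

```bash
python3 -m creep '{"delta_pos":[[-2,0,0],[-4,0,0],[-6,0,0],[-6,0,0]],"rot":[[0,0,0],[0,0,0],[0,0,0],[0,0,0]],"hand":[1,1,1,1]}' 25
python3 - <<'E'
from h import *
C=np.array([0.5905,0.021,0]);R=Rn.from_euler('z',-7.7,degrees=True)
print(R.inv().apply(env.get_state()["ee_pos"]-C), R.inv().apply(env.get_state()["contact_force"]))
E
python3 -m creep '{"delta_pos":[[-2,0,0],[-4,0,0],[-4,0,0]],"rot":[[0,0,0],[0,0,0],[0,0,0]],"hand":[1,1,1]}' 25
python3 - <<'E'
from h import *
C=np.array([0.5905,0.021,0]);R=Rn.from_euler('z',-7.7,degrees=True)
print(R.inv().apply(env.get_state()["ee_pos"]-C), R.inv().apply(env.get_state()["contact_force"]))
im=env.get_image("side");cv2.imwrite("pics/d8.png",cv2.resize(im[120:240,240:400,::-1],None,fx=4,fy=4,interpolation=cv2.INTER_CUBIC))
E
```

```text
clock: 9.78
ee_pos: [0.5698, 0.0799, 0.1009]
tool_rot: [179.8, -0.2, 82.3]
contact_force: [-0.3, 9.1, -0.9]
grip_width: 0.0006
[-0.02840953  0.05563496  0.1008681 ] [-1.47687357  9.01385714 -0.92427803]
clock: 10.03
ee_pos: [0.5698, 0.0797, 0.101]
tool_rot: [179.8, -0.5, 82.5]
contact_force: [1.3, 14.7, -3.0]
grip_width: 0.0007
[-0.02841797  0.05539647  0.10095501] [-0.722784   14.72668097 -2.98516801]
```

View pics/d8.png

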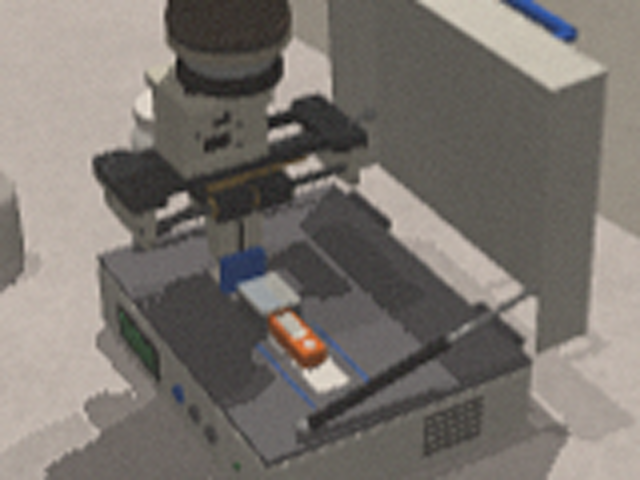

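The slide is hard on its stop: force rises to 15 N with no further motion. The cartridge is showing beyond the guard. I back off, rise and look from the −y side.

```bash
python3 -m creep '{"delta_pos":[[12,0,0],[24,0,0],[36,0,0],[48,0,0],[49,0,0],[49,0,-20],[49,0,-55],[40,0,-90],[0,0,-110],[-40,0,-112],[-80,0,-112],[-120,0,-112],[-160,0,-112],[-160,0,-112],[-160,0,-112]],"rot":[[0,0,0],[0,0,0],[0,0,0],[0,0,0],[0,0,0],[0,0,0],[0,0,0],[0,0,0],[0,0,0],[0,0,0],[0,0,0],[0,0,0],[0,0,0],[0,0,0],[0,0,0]],"hand":[1,1,1,1,1,1,1,-0.1,-0.1,-0.1,-0.1,-0.1,-0.1,-0.1,-0.1]}' 25
python3 - <<'E'
from h import *
C=np.array([0.5905,0.021,0]);R=Rn.from_euler('z',-7.7,degrees=True)
st=show(0);print(R.inv().apply(env.get_state()["ee_pos"]-C))
im=env.get_image("wrist");cv2.imwrite("pics/w9.png",im[:,:,::-1])
im=env.get_image("side");cv2.imwrite("pics/d9.png",cv2.resize(im[120:240,240:400,::-1],None,fx=4,fy=4,interpolation=cv2.INTER_CUBIC))
h=cv2.cvtColor(cv2.imread("pics/w9.png"),cv2.COLOR_BGR2HSV);m=cv2.inRange(h,(3,130,80),(18,255,255));k,l,s,ce=cv2.connectedComponentsWithStats(m)
for i in range(1,k):
  if s[i,4]>30: print(s[i],ce[i])
E
```

```text
clock: 11.33
ee_pos: [0.5473, -0.0839, 0.2121]
tool_rot: [179.7, -0.4, 82.1]
contact_force: [0.7, 1.4, 0.1]
grip_width: 0.048
{'clock': 11.3333, 'ee_pos': [0.5473, -0.0839, 0.2121], 'tool_rot': [179.7399, -0.3644, 82.058], 'contact_force': [0.6791, 1.4466, 0.0703], 'grip_width': 0.048}
[-0.02874506 -0.10976311  0.21209593]
[303  81  27  65 720] [315.55694444 120.2875    ]
[214 276   9  17  36] [217.30555556 284.88888889]
[415 281  14  27  96] [423.20833333 293.66666667]
[212 294   7  14  41] [214.31707317 301.3902439 ]
[211 308   9  10  31] [215.35483871 313.58064516]
[414 309  16  19  78] [422.74358974 320.33333333]
[212 319  17  15  71] [218.01408451 324.08450704]
```

View pics/w9.png

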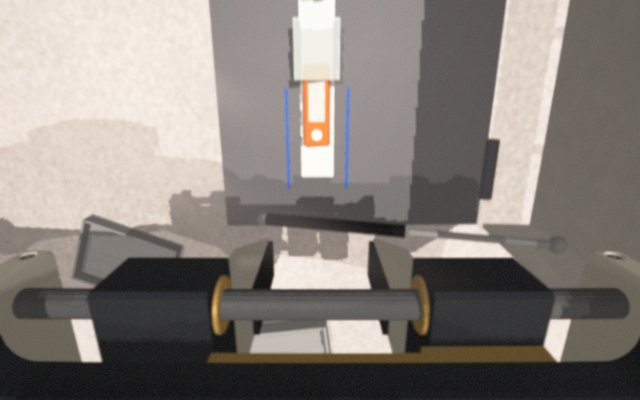

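View pics/d9.png

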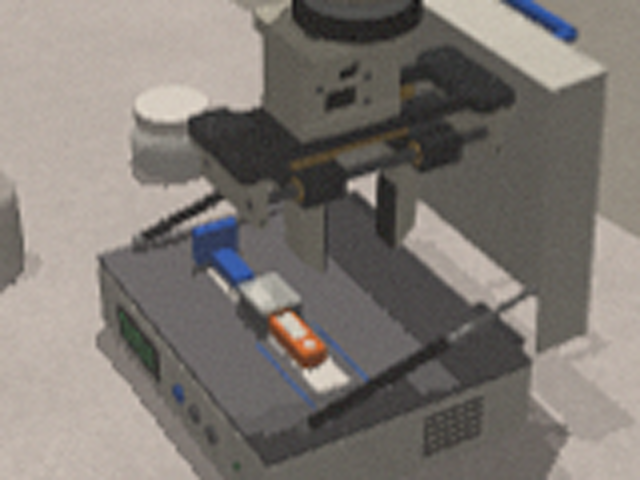

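The cartridge shows in the wrist view from the guard edge at (316,80) to its −y end at (316,147). The ejector has sprung back.

```bash
python3 - <<'E'
from h import *
np.set_printoptions(precision=4,suppress=True)
C=np.array([0.5905,0.021,0]);R=Rn.from_euler('z',-7.7,degrees=True);W=cam("wrist")
l=lambda p,z:print(p,R.inv().apply(onz(W,p,z)-C))
l((303,143),.080);l((329,143),.080);l((316.5,146),.080);l((303.5,83),.084);l((329.5,83),.084);l((293,80),.092);l((341,80),.092)
rel(rd(-.028,-.053,.15,(0.5905,0.021),-7.7),[180,0,82.3])
E
```

```text
(303, 143) [-0.0409 -0.0626  0.08  ]
(329, 143) [-0.0207 -0.0625  0.08  ]
(316.5, 146) [-0.0304 -0.0649  0.08  ]
(303.5, 83) [-0.0398 -0.0184  0.084 ]
(329.5, 83) [-0.0208 -0.0184  0.084 ]
(293, 80) [-0.0468 -0.0166  0.092 ]
(341, 80) [-0.013  -0.0166  0.092 ]
delta mm [52.1  0.4 62. ] rot [ 0.0038 -0.0079  0.002 ]
```

```bash
python3 -m creep '{"delta_pos":[[20,-1,10],[40,-1.5,35],[58,-1.5,65],[58,-1.5,90],[58,-1.5,100],[58,-1.5,100]],"rot":[[0.004,-0.008,0.002],[0.004,-0.008,0.002],[0.004,-0.008,0.002],[0.004,-0.008,0.002],[0.004,-0.008,0.002],[0.004,-0.008,0.002]],"hand":[-0.1,-0.1,-0.1,-0.1,-0.1,-0.1]}' 20
python3 - <<'E'
from h import *
show(0)
rel(rd(-.030,-.047,.0955,(0.5905,0.021),-7.7),[180,0,82.3])
E
```

```text
clock: 11.93
ee_pos: [0.5532, -0.0202, 0.1099]
tool_rot: [-179.7, 0.1, 82.4]
contact_force: [0.2, -0.1, 0.7]
grip_width: 0.0504
{'clock': 11.9333, 'ee_pos': [0.5532, -0.0202, 0.1099], 'tool_rot': [-179.7325, 0.0829, 82.4293], 'contact_force': [0.1859, -0.1473, 0.7134], 'grip_width': 0.0504}
delta mm [-1.2  1.5 14.4] rot [-0.0047  0.0015  0.0023]
```

```bash
python3 -m creep '{"delta_pos":[[-1,1.5,7],[-1,1.5,14],[-1,1.5,14],[-1,1.5,14],[-1,1.5,14],[-1,1.5,14],[-1,1.5,14],[-1,1.5,14],[-1,1.5,14],[-1,1.5,14],[-1,1.5,14]],"rot":[[-0.004,0.001,0.002],[-0.004,0.001,0.002],[-0.004,0.001,0.002],[-0.004,0.001,0.002],[-0.004,0.001,0.002],[-0.004,0.001,0.002],[-0.004,0.001,0.002],[-0.004,0.001,0.002],[-0.004,0.001,0.002],[-0.004,0.001,0.002],[-0.004,0.001,0.002]],"hand":[-0.1,-0.1,-0.1,1,1,1,1,1,1,1,1]}' 15
python3 - <<'E'
from h import *
show(0)
im=env.get_image("side");cv2.imwrite("pics/d10.png",cv2.resize(im[120:240,240:400,::-1],None,fx=4,fy=4,interpolation=cv2.INTER_CUBIC))
E
```

```text
clock: 12.85
ee_pos: [0.5547, -0.0214, 0.0962]
tool_rot: [-180.0, 0.0, 82.3]
contact_force: [-1.3, 0.6, 5.1]
grip_width: 0.0198
{'clock': 12.85, 'ee_pos': [0.5547, -0.0214, 0.0962], 'tool_rot': [-179.9857, 0.0141, 82.3101], 'contact_force': [-1.3323, 0.5676, 5.0907], 'grip_width': 0.0198}
```

View pics/d10.png

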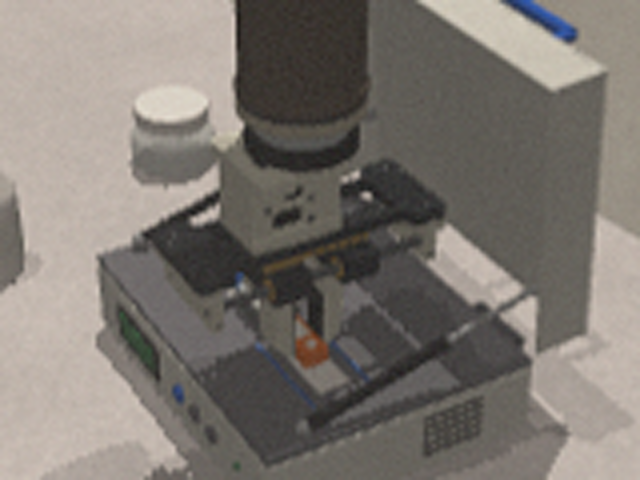

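Gripped at 19.8 mm. I draw it out along −y, then lift.

```bash
python3 -m creep '{"delta_pos":[[-3,0,-0.5],[-8,0,-0.5],[-14,0,-0.5],[-20,0,-0.5],[-26,0,-0.5],[-32,0,-0.5],[-32,0,-0.5],[-32,0,-10],[-32,0,-25],[-32,0,-50],[-32,0,-80],[-32,0,-100],[-32,0,-100]],"rot":[[0,0,0],[0,0,0],[0,0,0],[0,0,0],[0,0,0],[0,0,0],[0,0,0],[0,0,0],[0,0,0],[0,0,0],[0,0,0],[0,0,0],[0,0,0]],"hand":[1,1,1,1,1,1,1,1,1,1,1,1,1]}' 15
python3 - <<'E'
from h import *
show(0)
im=env.get_image("side");cv2.imwrite("pics/d11.png",cv2.resize(im[100:250,240:440,::-1],None,fx=4,fy=4,interpolation=cv2.INTER_CUBIC))
im=env.get_image("wrist");cv2.imwrite("pics/w11.png",im[:,:,::-1])
E
```

```text
clock: 13.98
ee_pos: [0.5528, -0.0533, 0.2009]
tool_rot: [179.6, -0.1, 82.3]
contact_force: [0.5, -0.7, -0.2]
grip_width: 0.02
{'clock': 13.9833, 'ee_pos': [0.5528, -0.0533, 0.2009], 'tool_rot': [179.6252, -0.066, 82.3155], 'contact_force': [0.5275, -0.6528, -0.2103], 'grip_width': 0.02}
```

View pics/d11.png

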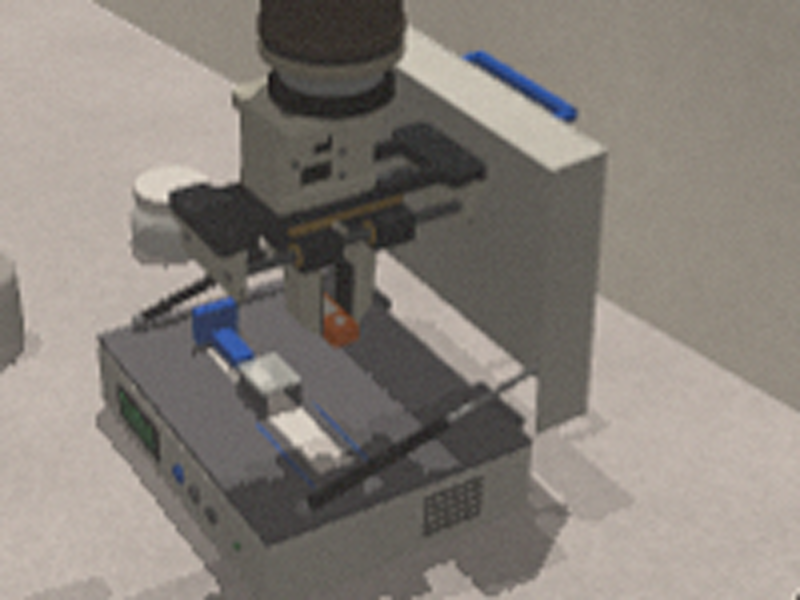

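View pics/w11.png

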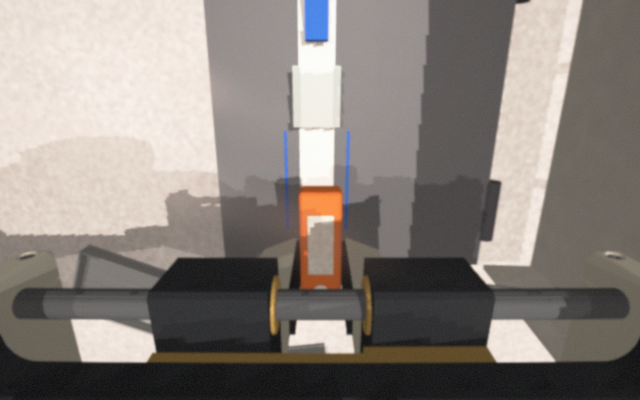

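The cartridge is held, clear of the guard. I move to −y of tray B to measure it with the wrist camera.

```bash
python3 - <<'E'
from h import *
rel([.458,-.385,.23],[180,0,90])
E
```

```text
delta mm [-341.8  -47.8  -33.1] rot [ 0.0018 -0.0005 -0.1335]
```

```bash
python3 -m creep '{"delta_pos":[[-20,-2,-15],[-50,-6,-33],[-85,-11,-33],[-120,-16,-33],[-155,-21,-33],[-190,-26,-33],[-225,-31,-33],[-260,-36,-33],[-290,-40,-33],[-315,-44,-33],[-332,-47,-33],[-342,-48,-33],[-342,-48,-33],[-342,-48,-33]],"rot":[[0,0,-0.01],[0,0,-0.03],[0,0,-0.05],[0,0,-0.07],[0,0,-0.09],[0,0,-0.11],[0,0,-0.13],[0,0,-0.134],[0,0,-0.134],[0,0,-0.134],[0,0,-0.134],[0,0,-0.134],[0,0,-0.134],[0,0,-0.134]],"hand":[1,1,1,1,1,1,1,1,1,1,1,1,1,1]}' 15
python3 - <<'E'
from h import *
show(0)
im=env.get_image("wrist");cv2.imwrite("pics/w12.png",im[:,:,::-1])
E
```

```text
clock: 15.25
ee_pos: [0.4578, -0.3844, 0.2291]
tool_rot: [180.0, -0.1, 90.0]
contact_force: [0.5, 0.7, -0.3]
grip_width: 0.0198
{'clock': 15.25, 'ee_pos': [0.4578, -0.3844, 0.2291], 'tool_rot': [179.9596, -0.0948, 90.0233], 'contact_force': [0.4673, 0.6959, -0.3184], 'grip_width': 0.0198}
```

View pics/w12.png

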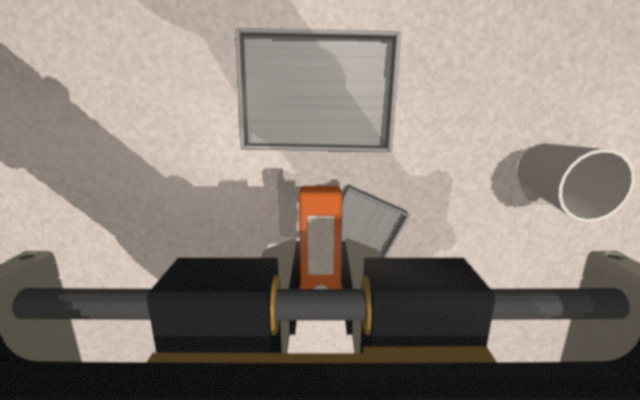

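The wrist view shows the large tray with rim corners at (237,30), (399,33), (390,151) and (242,149). Small tray A is at (373,220), half hidden, and the cup is at (596,185). I'll compare sizes and compute the offsets.

```bash
python3 - <<'E'
from h import *
np.set_printoptions(precision=4,suppress=True)
W=cam("wrist")
P=np.array([onz(W,p,.025) for p in[(237,30),(399,33),(390,151),(242,149)]]);print(P,P.mean(0))
print([np.linalg.norm(P[i]-P[(i+1)%4]) for i in range(4)],np.degrees(np.arctan2(*(P[1]-P[0])[[1,0]])),np.degrees(np.arctan2(*(P[2]-P[3])[[1,0]])))
st=env.get_state(); zc=st["ee_pos"][2]
# cartridge tail end top: tip z = TCP-.022, bottom ~.004 below tip -> top ~ TCP-.026+.014
for dz in(.010,.012,.014): 
  o=onz(W,(320,188),zc-dz)-st["ee_pos"]; print(dz,o)
rel([P[:,0].mean(),P[:,1].mean()-.013,.10],[180,0,90])
im=cv2.imread("pics/w12.png")[10:270,190:470];cv2.imwrite("pics/w12c.png",cv2.resize(im,None,fx=2.2,fy=2.2))
E
```

```text
[[ 0.3839 -0.2499  0.025 ]
 [ 0.5302 -0.2521  0.025 ]
 [ 0.5284 -0.3594  0.025 ]
 [ 0.3816 -0.3576  0.025 ]] [ 0.456  -0.3048  0.025 ]
[np.float64(0.1463215605962115), np.float64(0.10729007196682484), np.float64(0.14681879846380974), np.float64(0.10771858677872488)] -0.8619956913099418 -0.695517143040273
0.01 [ 0.0004  0.0395 -0.01  ]
0.012 [ 0.0004  0.0389 -0.012 ]
0.014 [ 0.0004  0.0383 -0.014 ]
delta mm [ 65.6  -2.4 129.4] rot [ 0.0011 -0.0019  0.0019]
```

View pics/w12c.png

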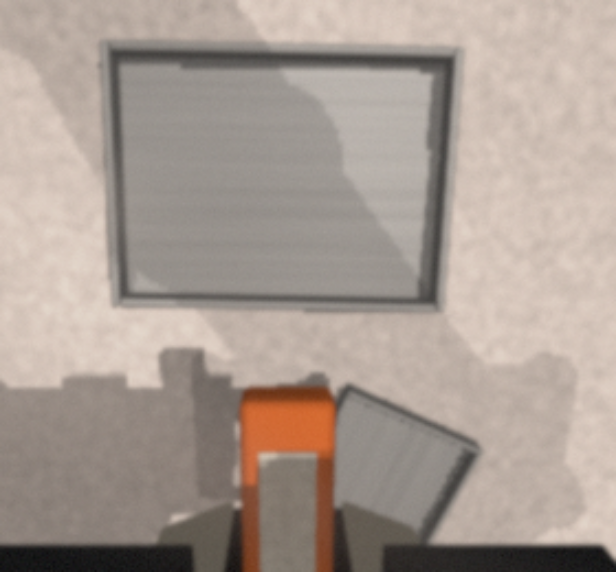

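Tray B measures 147 × 108 mm, against about 98 × 75 for A and C, so it is the largest. I go over it and descend.

```bash
python3 -m creep '{"delta_pos":[[20,0,5],[45,-1,15],[62,-2,40],[69,-2,75],[70,-2,110],[70,-2,140],[70,-2,160],[70,-2,168],[70,-2,170],[70,-2,170]],"rot":[[0,0,0],[0,0,0],[0,0,0],[0,0,0.01],[0,0,0.01],[0,0,0.01],[0,0,0.01],[0,0,0.01],[0,0,0.01],[0,0,0.01]],"hand":[1,1,1,1,1,1,1,1,1,1]}' 15
python3 - <<'E'
from h import *
show(0)
im=env.get_image("side");cv2.imwrite("pics/d13.png",cv2.resize(im[230:350,280:440,::-1],None,fx=4,fy=4,interpolation=cv2.INTER_CUBIC))
rel([.456,-.314,.0305],[180,0,89.4])
E
```

```text
clock: 16.13
ee_pos: [0.457, -0.3126, 0.0596]
tool_rot: [179.9, -0.1, 89.6]
contact_force: [-0.2, 0.5, 0.5]
grip_width: 0.02
{'clock': 16.1333, 'ee_pos': [0.457, -0.3126, 0.0596], 'tool_rot': [179.9383, -0.1288, 89.601], 'contact_force': [-0.1583, 0.4757, 0.4742], 'grip_width': 0.02}
delta mm [-0.9 -1.4 29.8] rot [ 0.0023 -0.0015  0.0032]
```

View pics/d13.png

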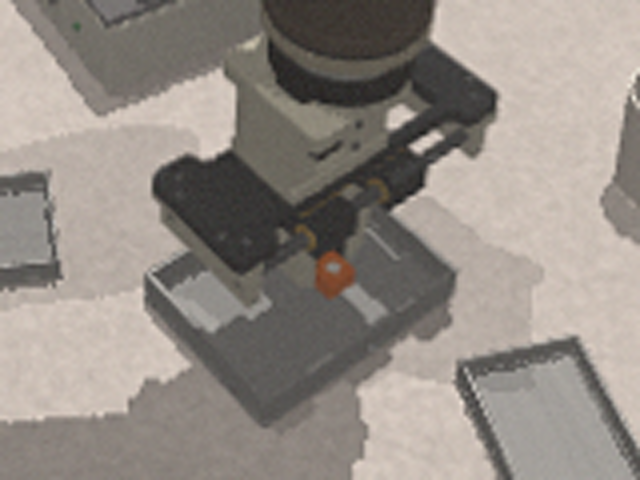

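Cartridge is well inside the tray. I lower it slowly.

```bash
python3 -m creep '{"delta_pos":[[-1,-1,6],[-1,-1,12],[-1,-1,17],[-1,-1,21],[-1,-1,24],[-1,-1,26],[-1,-1,27.5],[-1,-1,28],[-1,-1,28]],"rot":[[0.002,-0.002,0],[0.002,-0.002,0],[0.002,-0.002,0],[0.002,-0.002,0],[0.002,-0.002,0],[0.002,-0.002,0],[0.002,-0.002,0],[0.002,-0.002,0],[0.002,-0.002,0]],"hand":[1,1,1,1,1,1,1,1,1]}' 15
python3 -m creep '{"delta_pos":[[0,0,0.5],[0,0,0.5],[0,0,0.5]],"rot":[[0,0,0],[0,0,0],[0,0,0]],"hand":[1,1,1]}' 15
```

```text
clock: 16.93
ee_pos: [0.4563, -0.3142, 0.0322]
tool_rot: [180.0, 0.0, 89.6]
contact_force: [-0.6, -0.3, -0.7]
grip_width: 0.0199
clock: 17.18
ee_pos: [0.4564, -0.3142, 0.0318]
tool_rot: [180.0, 0.0, 89.6]
contact_force: [0.4, -0.0, -0.0]
grip_width: 0.0198
```

```bash
python3 -m creep '{"delta_pos":[[0,0,0.5],[0,0,1],[0,0,1],[0,0,1]],"rot":[[0,0,0],[0,0,0],[0,0,0],[0,0,0]],"hand":[1,1,1,1]}' 15
python3 -m creep '{"delta_pos":[[0,0,0.4],[0,0,0.8],[0,0,0.8],[0,0,0.8]],"rot":[[0,0,0],[0,0,0],[0,0,0],[0,0,0]],"hand":[1,1,1,1]}' 15
```

```text
clock: 17.52
ee_pos: [0.4564, -0.3142, 0.0308]
tool_rot: [180.0, 0.0, 89.6]
contact_force: [-0.5, -1.5, -0.6]
grip_width: 0.0199
clock: 17.85
ee_pos: [0.4564, -0.3142, 0.0302]
tool_rot: [180.0, 0.0, 89.6]
contact_force: [-0.3, 0.7, 3.8]
grip_width: 0.0197
```

Contact at 3.8 N. I release, then rise straight up.

```bash
python3 -m creep '{"delta_pos":[[0,0,0],[0,0,0],[0,0,0],[0,0,0],[0,0,0],[0,0,-8],[0,0,-30],[0,0,-65],[0,0,-100],[0,0,-135],[0,0,-170],[-20,0,-200],[-40,0,-200],[-70,0,-200],[-70,0,-200]],"rot":[[0,0,0],[0,0,0],[0,0,0],[0,0,0],[0,0,0],[0,0,0],[0,0,0],[0,0,0],[0,0,0],[0,0,0],[0,0,0],[0,0,0],[0,0,0],[0,0,0],[0,0,0]],"hand":[0.2,0.2,0.2,0.2,0.2,0.2,0.2,0.2,0.2,0.2,0.2,0.2,0.2,0.2,0.2]}' 15
python3 - <<'E'
from h import *
show(0)
for n in("side","scene","wrist"):
    im=env.get_image(n);cv2.imwrite(f"pics/{n}14.png",im[:,:,::-1])
E
```

```text
clock: 19.1
ee_pos: [0.4543, -0.3896, 0.2321]
tool_rot: [179.9, 0.3, 89.3]
contact_force: [-0.8, -0.9, 0.6]
grip_width: 0.0366
{'clock': 19.1, 'ee_pos': [0.4543, -0.3896, 0.2321], 'tool_rot': [179.8888, 0.3007, 89.3149], 'contact_force': [-0.8296, -0.9411, 0.5981], 'grip_width': 0.0366}
```

View pics/wrist14.png

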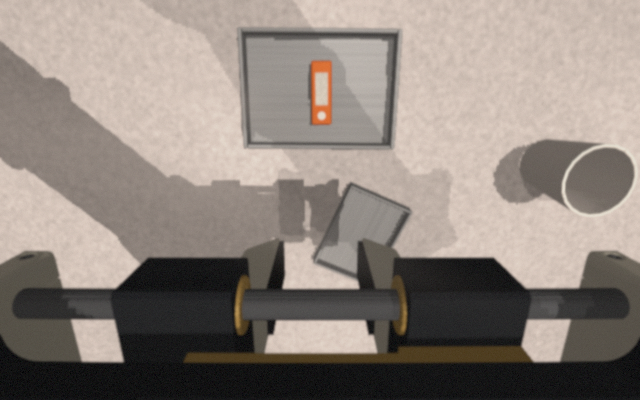

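View pics/side14.png

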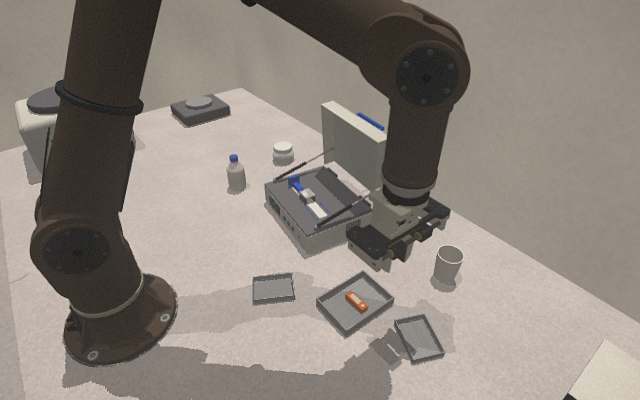

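View pics/scene14.png

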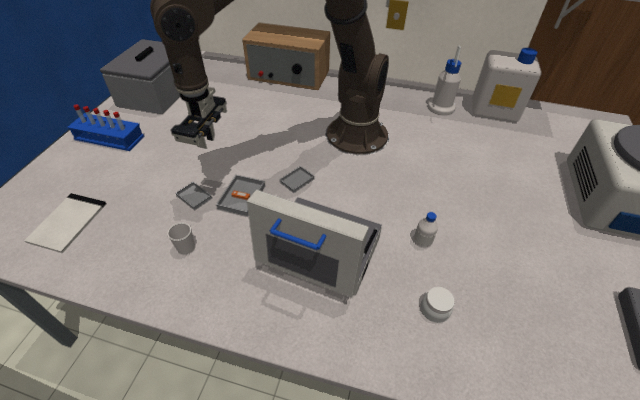

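All is as asked. The cartridge lies flat in the large tray at wrist (321,93), label up, and the lid stands open. The bottle (427,230), jar (438,303) and cup (181,238) are at the same pixels as at the start. The robot touches nothing, so I hand in.

```bash
python3 - <<'E'
from workcell import env
print(env.finish_job(), env.get_state()["clock"])
E
```

```text
the job is handed in; nothing more can be done
the job is handed in; nothing more can be done
```

The job is done and handed in, with the robot clock at about 19 s of the 72 s allowed:
- **Lid:** I gripped the handle and lifted the lid to about 1.1 rad, then let go. The struts swung it fully open.
- **Ejector:** I pushed the slide until it stopped moving; the force rose to about 15 N on its stop. It sprang back when I let go, leaving about 48 mm of the cartridge showing.
- **Cartridge:** I drew it out from under the guard along −y. I set it down in the largest tray (about 147 × 108 mm as measured) with 3.8 N of contact, then let go.

The last pictures showed the lid standing open and the cartridge lying flat, label up, inside the tray. The bottle, jar and cup were at the same pixels as at the start, and the gripper was clear of everything.

No check failed. Two readings were off:
- **Camera positions:** my first hand-picked positions from the scene and side views differed by about 1 cm, so I used wrist-camera measurements instead.
- **Force while gripping:** there was a brief 5 N upward force while I gripped the cartridge on the deck, probably light contact there.

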